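# Close the plaster mould with the rack winch

### The job

The upper half of the plaster mould hangs on the hand winch, held by the ratchet pawl; let it down onto the lower half. Throw the pawl lever over to release, then take the weight on the crank, wind up a little so that the pawl springs out, and let the crank turn back slowly under the load until the upper half rests on the lower half with its whole weight, neither running away nor pressed down with the crank. Keep the fingers off the mould, leave the bowl, the mallet and the jar where they are, and finish with the hand off the winch.

Things in the scene. Friction and masses are not known exactly. Their poses are not given: they have to be found in the camera images.
- winch: Grey steel rack winch fixed to the bench, 150 x 200 mm, 216 mm high. Origin: underside of its base plate, below the crank shaft, midway between the cheeks. Its x points to the mould's side (away from the robot when not turned), z up, y to the ratchet and pawl side; the crank is on the -y side. Offsets below are in this frame.
- mould_upper: Upper half of the plaster mould, 170 x 150 x 55 mm, under a board, hung on rubber buffers from the winch's arm and toothed rack bar (3.1 to 4.3 kg in all). Origin: centre of its underside, at x 145 mm. Straight below lies the lower half, a hollow plaster block on packing; the gap is 19 to 48 mm at the start and is not measured: feel for it. The seam stands 100 N, the load may travel at 60 mm/s.
- crank (a joint): Turn of the crank in rad, growing as the load comes down, 22 mm of load travel per rad (range -0.72 to 2.72). Growing turns carry the top of the crank circle towards the winch's -x. At 0 the crank arm leans 0.60 rad from upright towards +x. No brake: with the pawl out, a crank let go runs away.
- handle (a point): Centre of the crank's wooden handle, a sleeve 28 mm thick, 90 mm long, lying along the winch's y; it spins freely on its pin, so it can be held from above without turning the hand. It moves on a circle of 100 mm radius about shaft_axis, in the winch's x-z plane. The flat crank arm is 50 mm away towards +y.
- shaft_axis (a point): Fixed point on the crank shaft's line level with the handle's middle: winch frame (0, -150, 150) mm; its axes are the winch's. The load pulls the handle round the circle with about 6 to 12 N; once the mould halves touch, this pull fades away over 5 to 10 mm of handle travel, and then grows the other way.
- lever (a joint): Throw of the pawl lever in rad: 0 = pawl in (it leans 0.35 rad from upright towards the winch's +x), 0.70 = released, against its stop (leans 0.35 rad towards -x). It is stiff (2 to 4 N at the knob), stays where it is put, and moves the pawl only through a spring.
- lever_knob (a point): Centre of the black knob at the top of the pawl lever: a round bar 24 mm thick, 34 mm long, lying along the winch's y. It swings on a circle of 75 mm radius about lever_pin in the winch's x-z plane; a 9 mm rod joins the two.
- lever_pin (a point): Fixed centre of the pin that lever and pawl turn on, in the lever's plane: winch frame (-50, 88, 202) mm.
- pawl_nose (a point): Lower corner of the steel pawl's nose, on top of the 80 mm ratchet wheel (12 teeth). About 182 mm above the winch origin when in a tooth; clear of the wheel from 193 mm up. With the lever thrown over it stays trapped by the load until the crank is wound up some 0.1 to 0.2 rad; then it springs out and stays out.
- bowl: Bystander: black rubber plaster bowl, 124 mm across, 70 mm high; origin at the centre of its underside.
- mallet: Bystander: rubber mallet lying down, 260 mm long, 60 mm high; origin on the bench midway along it, head towards its +x.
- jar: Bystander: amber glass jar with a lid, 68 mm across, 100 mm high; origin at the centre of its underside.

How it is judged (in metres and radians):
On the way, in this order (a step that is already met when the one before it is completed fails the run):
1. the pawl lever is thrown over to release (value of joint lever above 0.55 rad), for 0.1 s.
2. the pawl has sprung clear of the ratchet wheel (z of pawl_nose in the frame of winch above 0.193 m), for 0.1 s.
3. the upper half bears on the lower half (contact force between mould_upper and anything else above 15 N), for 0.2 s.
At the end, for the whole second after the job is handed in: The upper mould half rests on the lower one with its weight (more than 20 N between them, never more than 100 N), the load is still (under 5 mm/s), and bowl, mallet and jar are within 30 mm of where they stood (contact force between mould_upper and anything else above 20 N and linear speed of mould_upper below 0.005 m/s and distance of each of bowl, mallet, jar from where it was at the start of the episode below 0.03 m); the robot touches nothing.
It fails at once if the load ran: the mould half moved faster than 60 mm/s (linear speed of mould_upper above 0.06 m/s).
It fails at once if the mould was pressed or dropped: more than 100 N between its halves (contact force between mould_upper and anything else above 100 N).
It fails at once if the hanging mould was touched by the fingers (contact force between the fingers and mould_upper above 3 N).
It fails at once if a bystander was moved (distance of any of bowl, mallet, jar from where it was at the start of the episode above 0.03 m).
It also fails if it takes over 70 s, if anything falls off the work surface, if the arm or the gripper's body presses on something with over 40 N, if the wrist force passes 120 N, or if a joint passes its speed limit or range.

### The arm

A 6-joint arm with a two-finger parallel gripper is mounted at the origin on the work surface. World frame = base frame: x ahead of the robot, y to its left, z up, the work surface at z = 0. Lengths are in mm, angles in rad, forces in N, time in s.
With the tool pointing down it reaches from about 350 to 975 mm from the base axis. Payload 7.1 kg.
Tool frame: the origin (TCP) lies between the finger pads; the fingertips stand 19 mm ahead of it and the grasp point (between the pads) is the TCP; z points along the fingers, y is the line along which they close (so a half turn about z gives the same grasp; the last joint's range is limited). The gripper opens to 88 mm and grips with 3 to 60 N. Pads are 20 mm wide; open, the fingers measure 115 mm over their backs; the gripper's body (75 mm by 178 mm) begins 61 mm behind the grasp point.
Start: joints at [-1.341, 0.423, 1.63, -0, 1.089, -0.019], TCP at [153.92, -605.734, 241.675] pointing down, gripper open.
Joint ranges: [-3, 3], [-0.9, 2.11], [0.09, 2.58], [-1.31, 4.45], [0.11, 2.69], [-2.54, 2.54]. Speed limits (rad/s): [2.39, 2.39, 3.01, 3.14, 3.14, 3.14].

### API

Orientations are given as a rotation vector (axis times angle).
In Python, from workcell import ctrl gives the robot as it stands.
- The arm moves only by the tool arm_command, never from a script. Its argument "series" is a list of rows, each an object with "linear": the shift along the tool's x, y, z in m, a list of three; "turn": the turn about the tool's z in rad. A call has 1 to 10 rows; each row shifts and turns the commanded pose from where the row before left it, along the tool's axes as they then stand; what a row does not reach is not made up. A row lasts 1/10 s, in which the tool goes at most 50 mm and 8.59 degrees, less where a joint would pass 70% of its speed; a pose out of reach is approached as far as the arm can. A call with a gripper value outside its range is refused whole. "jaw" is the opening, from -1 (shut) to 1 (fully open), set as the call begins (left out, the last holds). The fingers move at their own pace and stop on an object; the grip force is fixed at half the most. Time passes only in rows, so rows that do not move let the fingers close. It gives the time, the measured TCP pose, the force, the opening and the grip force at its end, in the units of the state.
- ctrl.get_obs(): the state, without advancing time (a new reading comes with each control period).
- ctrl.get_image(name): name is "scene" or "top" or "wrist"; returns a dict with "frame" (384x512x3 uint8, blue, green, red), "fx", "fy", "cx", "cy" (pixels), "rvec" (rotation vector, rad) and "tvec" (3), from world to camera coordinates, as OpenCV has them. Camera axes: x right, y down, z forward; pixel columns grow to the right and rows downward; lengths in mm; the calibration is good to about 2 mm. The wrist camera is an equidistant fisheye: a pixel r from the principal point sees the ray r / f radians off the axis. A picture is of the moment at which its call begins. There is no depth.
- ctrl.close_job(): hands the job in; it is judged then, once.
The state is a dict: "t": time; "qpos": joint angles; "qvel": joint speeds; "joint_torque": joint torques, N m; "ee_pos": TCP position; "orientation": TCP orientation; "ft_force": force on the tool from outside, world axes, zero at the start; "moment": the same for the moment, N m; "width": finger opening in mm; "grasp_force": force on a finger pad.
Only numpy, scipy, OpenCV 4.12 (cv2) and the standard library are available. Lean on these libraries where they do the work, as an engineer would, in place of code of your own. Each camera call takes 0.05 s, during which the arm holds its last target. There are 200 camera calls.

## Working session

There is one attempt and no reset: what is moved stays moved. The work goes in short steps, Python scripts to look and compute and a tool call to move; the robot and the scene stay as the last step left them, time stands still between calls to the robot, and variables do not carry over. Pictures are saved under pics/ and viewed, at most 10 in all, crops included, and the job is handed in when it is done.

Besides the shell and the picture viewer there is one more tool, called after "Request:" as a command line: name --argument value ..., lists and objects as JSON in quotes. arm_command: Moves the arm, as the interface text tells. Its arguments: {"type":"object","properties":{"series":{"type":"array"},"jaw":{"type":"number"}},"required":["series"]}

```bash
mkdir -p pics && python3 - <<'E'
from workcell import ctrl
import cv2,json
o=ctrl.get_obs();print(o)
for n in ("scene","top"):
    d=ctrl.get_image(n);cv2.imwrite(f"pics/{n}0.png",d["frame"])
    print(n,d["fx"],d["fy"],d["cx"],d["cy"],d["rvec"],d["tvec"])
    import pickle;pickle.dump(d,open(f"{n}0.pkl","wb"))
a=cv2.imread("pics/scene0.png");b=cv2.imread("pics/top0.png")
E
```

```text
{'t': 0.0, 'qpos': array([-1.34099281e+00,  4.23786480e-01,  1.63071800e+00, -5.03246835e-06,
        1.08860891e+00, -1.90230182e-02]), 'qvel': array([-3.04681329e-05,  2.79177021e-04, -2.33422600e-04,  8.25315717e-04,
        2.84766079e-04, -1.21421197e-03]), 'joint_torque': array([ 1.70517782e-03, -5.44614959e+01, -2.73668164e+01,  6.44558505e-02,
        2.27422547e-02, -1.16561046e-04]), 'ee_pos': array([ 153.80220538, -605.21758651,  240.92462481]), 'orientation': array([-3.11580956e+00, -3.89664302e-01,  2.58124925e-04]), 'ft_force': array([-0.16949463,  0.48246028, -0.39102824]), 'moment': array([-0.01925846,  0.0053155 , -0.00391948]), 'grasp_force': 0.0, 'width': 88.05879531328318}
scene 459.31644278910477 459.31644278910477 250.29009985701035 185.43687907290973 [ 1.10021112  2.51524123 -0.85228534] [ 372.96780885 -200.78959287 1792.10987925]
top 348.4864145811135 348.4864145811135 258.6419796326514 194.04566883199317 [ 2.1426898  -2.14267161  0.20108976] [ -7.43680147 547.84119331 984.28714051]
```

View pics/scene0.png

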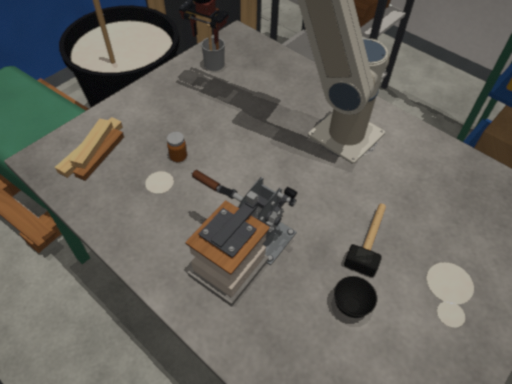

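View pics/top0.png

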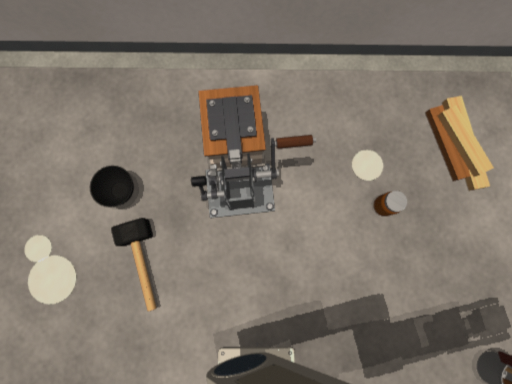

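The scene view shows the black knob near (291,193) and the handle near (207,181). In the top view the knob is near (199,182), the handle near (295,141), and the mould lies ahead. I'll enlarge the winch in both.

```bash
python3 - <<'E'
import cv2,numpy as np
b=cv2.imread("pics/top0.png")[80:225,180:330]
a=cv2.imread("pics/scene0.png")[160:305,180:310]
f=lambda i:cv2.resize(i,None,fx=4,fy=4,interpolation=cv2.INTER_CUBIC)
b=cv2.resize(b,(600,580),interpolation=cv2.INTER_CUBIC)
cv2.imwrite("pics/topc.png",b);cv2.imwrite("pics/scenec.png",f(a))
E
```

```text
(no output)
```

View pics/topc.png

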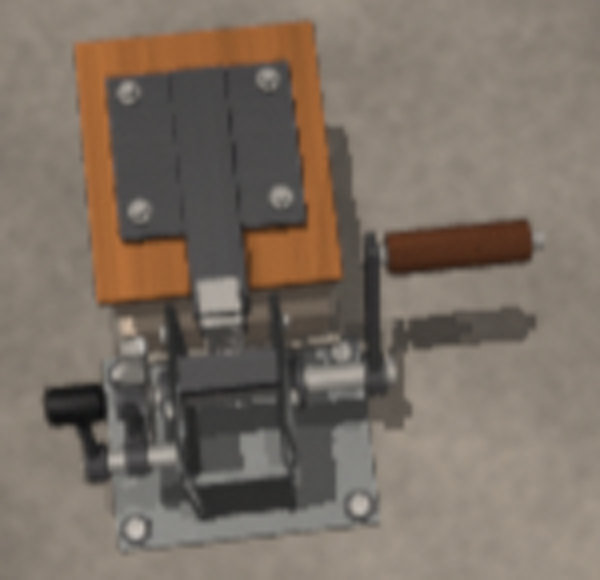

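View pics/scenec.png

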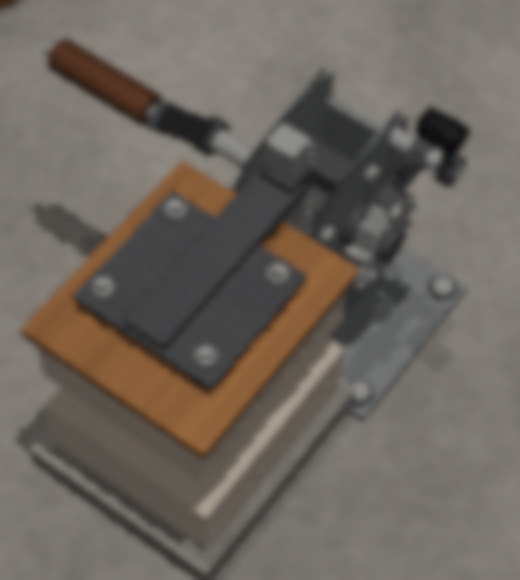

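Crop reads (×4, full pixels): top view has the handle centre at (294.8,141.5) and knob at (198.8,181). Scene view has the handle at (206.8,179.5) and knob at (290.8,192.3).

```bash
cat > h.py <<'E'
import cv2,numpy as np,pickle
from scipy.optimize import least_squares
from scipy.spatial.transform import Rotation as R
def P(d):
    K=np.array([[d["fx"],0,d["cx"]],[0,d["fy"],d["cy"]],[0,0,1]])
    return K@np.c_[cv2.Rodrigues(np.array(d["rvec"],float))[0],np.array(d["tvec"],float)]
def tri(d1,p1,d2,p2):
    X=cv2.triangulatePoints(P(d1),P(d2),np.array(p1,float).reshape(2,1),np.array(p2,float).reshape(2,1))
    return (X[:3]/X[3]).ravel()
def proj(d,X):
    u=P(d)@np.append(X,1);return u[:2]/u[2]
def onplane(d,p,z):
    M=P(d);A=np.c_[M[:,0],M[:,1],M[:,2]*z+M[:,3]]
    u=np.linalg.solve(A,[p[0],p[1],1]);return u[:2]/u[2]
E
python3 - <<'E'
from h import *
s=pickle.load(open("scene0.pkl","rb"));t=pickle.load(open("top0.pkl","rb"))
for n,a,b in (("handle",(206.8,179.5),(294.8,141.5)),("hEnd",(180+58/4,160+52/4),(180+530/4,80+240/4)),("knob",(290.8,192.3),(198.8,181))):
    X=tri(s,a,t,b);print(n,X,proj(s,X)-a,proj(t,X)-b)
c1=onplane(t,(210.5,217.5),8);c2=onplane(t,(274.5,210.5),8);print("base corners",c1,c2,np.linalg.norm(c1-c2))
h1=onplane(t,(277,143),232);h2=onplane(t,(312.5,140),232);print("handle yaw",h1,h2)
def W(p,X): # winch->world
    return R.from_euler("z",p[2]).apply(X)+[p[0],p[1],0]
q0=0
def res(p):
    q=p[3];H=[100*np.sin(.6-q),-150,150+100*np.cos(.6-q)];k=[-24.3,p[4],272.5]
    r=[]
    for d,ph,pk in((s,(206.8,179.5),(290.8,192.3)),(t,(294.8,141.5),(198.8,181))):
        r+=list(proj(d,W(p,H))-ph)+list(proj(d,W(p,k))-pk)
    return np.array(r)
for th in (0,.1):
    f=least_squares(res,[500,50,th,0,100]);print(f.x,f.fun)
E
```

```text
handle [646.47122518 -90.85950942 234.1793074 ] [-0.58428452 -0.20442606] [-1.06978579  0.66320068]
hEnd [ 652.32153026 -136.6483634   231.04069474] [-0.33329167 -0.12893825] [-0.62040515  0.38456132]
knob [538.57118389 136.74768195 272.28450233] [-0.45459879 -0.05171916] [-0.79425386  0.52730866]
base corners [482.09347176 137.59543551] [503.54162252 -56.41685899] 195.19424578226656
handle yaw [644.82833541 -49.51080423] [ 653.00655947 -138.05227338]
[5.74610522e+02 5.01356895e+01 1.28222204e-01 3.40092672e-02
 8.98166223e+01] [-0.9304556  -0.3201981  -0.73050231 -0.12804572 -0.69347574  0.44020639
 -0.52445886  0.31601015]
[5.74610523e+02 5.01356893e+01 1.28222214e-01 3.40092958e-02
 8.98166228e+01] [-0.93045558 -0.3201984  -0.73050233 -0.12804576 -0.69347575  0.44020621
 -0.52445882  0.31601018]
```

The fit puts the winch at about (574.6, 50.1) with yaw 0.12, the handle near (646,-91,234) and the knob near (539,137,272). I'll rise and turn the tool so that its y runs along the winch's x.

Request:
arm_command --series '[{"linear": [0,0,-0.012],"turn": -0.1442},{"linear": [0,0,-0.012],"turn": -0.1442},{"linear": [0,0,-0.012],"turn": -0.1442},{"linear": [0,0,-0.012],"turn": -0.1442},{"linear": [0,0,-0.012],"turn": -0.1442},{"linear": [0,0,-0.012],"turn": -0.1442},{"linear": [0,0,-0.012],"turn": -0.1442},{"linear": [0,0,-0.012],"turn": -0.1442},{"linear": [0,0,-0.012],"turn": -0.1442},{"linear": [0,0,-0.012],"turn": -0.1442}]' --jaw 1

```text
t: 1.1
ee_pos: [153.9, -605.4, 361.7]
orientation: [-2.077, -2.356, -0.001]
ft_force: [0.4, 0.1, 0.7]
width: 87.8
grasp_force: 0.0
```

Request:
arm_command --series '[{"linear": [0.0345,0.0235,0],"turn": 0},{"linear": [0.0345,0.0235,0],"turn": 0},{"linear": [0.0345,0.0235,0],"turn": 0},{"linear": [0.0345,0.0235,0],"turn": 0},{"linear": [0.0345,0.0235,0],"turn": 0},{"linear": [0.0345,0.0235,0],"turn": 0},{"linear": [0.0345,0.0235,0],"turn": 0},{"linear": [0.0345,0.0235,0],"turn": 0},{"linear": [0.0345,0.0235,0],"turn": 0},{"linear": [0.0345,0.0235,0],"turn": 0}]'

```text
t: 2.1
ee_pos: [346.1, -233.4, 361.6]
orientation: [-2.085, -2.35, -0.0]
ft_force: [0.0, -0.5, -0.2]
width: 88.0
grasp_force: 0.0
```

Request:
arm_command --series '[{"linear": [0.0345,0.0235,0],"turn": 0},{"linear": [0.0345,0.0235,0],"turn": 0},{"linear": [0.0345,0.0235,0],"turn": 0},{"linear": [0.0345,0.0235,0],"turn": 0},{"linear": [0.0345,0.0235,0],"turn": 0},{"linear": [0.0345,0.0235,0],"turn": 0},{"linear": [0.0345,0.0235,0],"turn": 0},{"linear": [0.0345,0.0235,0],"turn": 0},{"linear": [0.0345,0.0235,0],"turn": 0},{"linear": [0.0345,0.0235,0],"turn": 0},{"linear": [0,0,0],"turn": 0}]'

```text
validation failed for argument at $.se...
```

Request:
arm_command --series '[{"linear": [0.0345,0.0235,0],"turn": 0},{"linear": [0.0345,0.0235,0],"turn": 0},{"linear": [0.0345,0.0235,0],"turn": 0},{"linear": [0.0345,0.0235,0],"turn": 0},{"linear": [0.0345,0.0235,0],"turn": 0},{"linear": [0.0345,0.0235,0],"turn": 0},{"linear": [0.0345,0.0235,0],"turn": 0},{"linear": [0.0345,0.0235,0],"turn": 0},{"linear": [0.0345,0.0235,0],"turn": 0},{"linear": [0.0345,0.0235,0],"turn": 0}]'

```text
t: 3.1
ee_pos: [538.2, 137.3, 361.3]
orientation: [-2.084, -2.351, 0.001]
ft_force: [0.3, 0.3, 0.2]
width: 87.6
grasp_force: 0.0
```

Request:
arm_command --series '[{"linear": [0,0,0],"turn": 0}]'

```text
t: 3.2
ee_pos: [539.3, 139.2, 360.9]
orientation: [-2.08, -2.354, -0.001]
ft_force: [-0.4, -0.3, -0.3]
width: 87.9
grasp_force: 0.0
```

```bash
python3 - <<'E'
from workcell import ctrl
import cv2,pickle
d=ctrl.get_image("wrist");o=ctrl.get_obs()
d["ee"]=o["ee_pos"];d["ori"]=o["orientation"];pickle.dump(d,open("w1.pkl","wb"))
cv2.imwrite("pics/w1.png",d["frame"]);print(o["t"],o["ee_pos"],o["orientation"],o["ft_force"],d["fx"],d["cx"],d["cy"])
E
```

```text
3.25 [538.22856976 137.36548976 360.81059135] [-2.08007969e+00 -2.35327322e+00  1.63511133e-03] [-0.73023634 -0.91288383 -0.13052104] 297.3186396354542 252.6585353335542 193.09256910474014
```

View pics/w1.png

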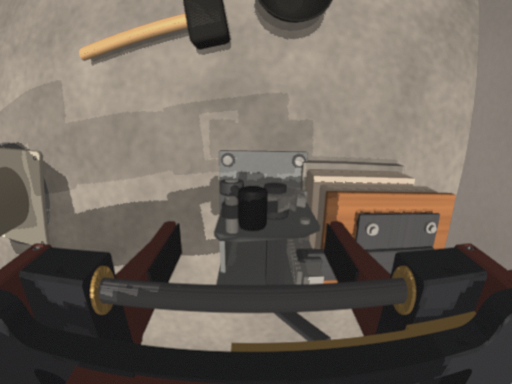

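The wrist view shows the knob centred between the fingers, from (238,188) to (267,228). I'll check its position by ray, along with the winch yaw from the plate bolts at (228,160) and (299,160).

```bash
cat >> h.py <<'E'
def ray(d,p,z):
    v=np.array([p[0]-d["cx"],p[1]-d["cy"]]);r=np.hypot(*v);th=r/d["fx"]
    c=np.array([*(v/r*np.sin(th)),np.cos(th)])
    M=cv2.Rodrigues(np.array(d["rvec"],float))[0];t=np.array(d["tvec"],float)
    o=-M.T@t;w=M.T@c;return o+w*(z-o[2])/w[2]
E
python3 - <<'E'
from h import *
d=pickle.load(open("w1.pkl","rb"))
for n,p,z in (("knobTop",(252,210),284),("kEndN",(252,190),284),("kEndF",(252,228),284),("b1",(228,160),14),("b2",(299,160),14)):print(n,ray(d,p,z))
w=R.from_euler("z",.12)
print((ray(d,(252,210),284)-[574.6,50.1,0])@w.as_matrix())
E
```

```text
knobTop [539.18851379 136.95559631 284.        ]
kEndN [537.19623209 152.99892331 284.        ]
kEndF [541.05990536 121.87475741 284.        ]
b1 [499.55989444 127.46697683  14.        ]
b2 [617.57024299 142.51718276  14.        ]
[-24.75915417  90.47017327 284.        ]
```

Positions agree. I'll narrow the jaw to about 50 mm and descend so it straddles the knob.

Request:
arm_command --series '[{"linear": [0,0,0.005],"turn": 0},{"linear": [0,0,0.01],"turn": 0},{"linear": [0,0,0.01],"turn": 0},{"linear": [0,0,0.01],"turn": 0},{"linear": [0,0,0.01],"turn": 0},{"linear": [0,0,0.01],"turn": 0},{"linear": [0,0,0.01],"turn": 0},{"linear": [0,0,0.01],"turn": 0},{"linear": [0,0,0.01],"turn": 0},{"linear": [0,0,0.01],"turn": 0}]' --jaw 0.14

```text
t: 4.25
ee_pos: [537.9, 135.6, 265.8]
orientation: [-2.084, -2.351, 0.0]
ft_force: [-0.2, 0.7, 0.3]
width: 50.0
grasp_force: 0.0
```

Request:
arm_command --series '[{"linear": [0,-0.005,0],"turn": 0},{"linear": [0,-0.005,0],"turn": 0},{"linear": [0,-0.005,0],"turn": 0},{"linear": [0,-0.005,0],"turn": 0},{"linear": [0,-0.005,0],"turn": 0},{"linear": [0,-0.005,0],"turn": 0}]'

```text
t: 4.85
ee_pos: [508.2, 132.0, 267.3]
orientation: [2.084, 2.35, 0.002]
ft_force: [3.1, -0.2, 1.7]
width: 50.3
grasp_force: 1.4
```

Request:
arm_command --series '[{"linear": [0,-0.005,0],"turn": 0},{"linear": [0,-0.005,0],"turn": 0},{"linear": [0,-0.005,0],"turn": 0},{"linear": [0,-0.005,0],"turn": 0},{"linear": [0,-0.005,0],"turn": 0},{"linear": [0,-0.003,0],"turn": 0},{"linear": [0,-0.002,0],"turn": 0},{"linear": [0,0,0],"turn": 0}]'

```text
t: 5.65
ee_pos: [479.6, 128.5, 267.1]
orientation: [2.083, 2.349, 0.004]
ft_force: [7.3, 0.2, -1.3]
width: 49.9
grasp_force: 3.2
```

```bash
python3 - <<'E'
from workcell import ctrl
import numpy as np
from scipy.spatial.transform import Rotation as R
o=ctrl.get_obs()
print(o["t"],(o["ee_pos"]-[574.6,50.1,0])@R.from_euler("z",.123).as_matrix(),o["ft_force"],o["grasp_force"])
E
```

```text
5.65 [-84.71622363  89.43324251 267.0504553 ] [ 7.32972729  0.16183459 -1.30796718] 3.1564000993967056
```

The lever is at about 0.64 rad. I'll push 2 mm more, back off, and rise.

Request:
arm_command --series '[{"linear": [0,-0.002,0],"turn": 0},{"linear": [0,0.006,0],"turn": 0},{"linear": [0,0.006,0],"turn": 0},{"linear": [0,0,-0.02],"turn": 0},{"linear": [0,0,-0.03],"turn": 0},{"linear": [0,0,-0.03],"turn": 0},{"linear": [0,0,-0.015],"turn": 0},{"linear": [0,0,0],"turn": 0}]' --jaw 0.14

```text
t: 6.45
ee_pos: [488.9, 129.8, 363.5]
orientation: [2.083, 2.35, 0.003]
ft_force: [-0.1, 0.3, -0.3]
width: 50.0
grasp_force: 0.0
```

```bash
python3 - <<'E'
from workcell import ctrl
from h import *
d=ctrl.get_image("top");s=ctrl.get_image("scene");w=ctrl.get_image("wrist");o=ctrl.get_obs()
print(o["t"],(o["ee_pos"]-[574.6,50.1,0])@R.from_euler("z",.123).as_matrix(),o["ft_force"])
pickle.dump(s,open("s2.pkl","wb"))
cv2.imwrite("pics/w2.png",w["frame"])
E
```

```text
6.6 [-76.73543288  89.37633442 360.31308153] [-0.39786466  1.09227546 -0.34151243]
```

View pics/w2.png

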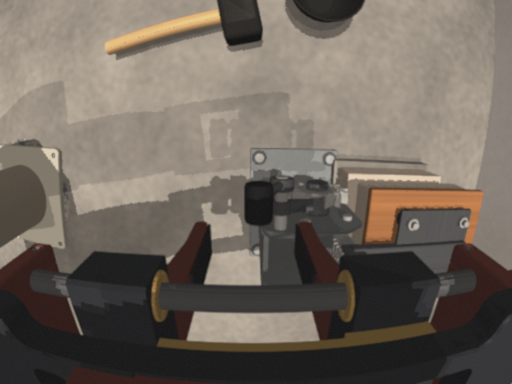

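The knob is at (258,203), thrown over to lean about 0.69 rad. Next I go above the handle.

Request:
arm_command --series '[{"linear": [-0.0238,0.0131,0],"turn": 0},{"linear": [-0.0238,0.0131,0],"turn": 0},{"linear": [-0.0238,0.0131,0],"turn": 0},{"linear": [-0.0238,0.0131,0],"turn": 0},{"linear": [-0.0238,0.0131,0],"turn": 0},{"linear": [-0.0238,0.0131,0],"turn": 0},{"linear": [-0.0238,0.0131,0],"turn": 0},{"linear": [-0.0238,0.0131,0],"turn": 0},{"linear": [-0.0238,0.0131,0],"turn": 0},{"linear": [-0.0238,0.0131,0],"turn": 0}]' --jaw 0.4

```text
t: 7.6
ee_pos: [646.7, -91.9, 359.4]
orientation: [-2.082, -2.348, 0.003]
ft_force: [-0.7, -0.8, 0.8]
width: 61.3
grasp_force: 0.0
```

Request:
arm_command --series '[{"linear": [0,0,0.02],"turn": 0},{"linear": [0,0,0.01],"turn": 0},{"linear": [0,0,0],"turn": 0}]'

```text
t: 7.9
ee_pos: [645.2, -90.6, 328.2]
orientation: [-2.081, -2.347, 0.005]
ft_force: [-0.6, 0.4, 0.4]
width: 61.6
grasp_force: 0.0
```

```bash
python3 - <<'E'
from workcell import ctrl
from h import *
w=ctrl.get_image("wrist");o=ctrl.get_obs()
print(o["t"],o["ee_pos"],(o["ee_pos"]-[574.6,50.1,0])@R.from_euler("z",.123).as_matrix(),o["ft_force"])
pickle.dump(w,open("w3.pkl","wb"))
cv2.imwrite("pics/w3.png",w["frame"])
E
```

```text
7.95 [645.82429221 -90.57272976 329.85262505] [  53.42704509 -148.34846663  329.85262505] [-0.4589376  -0.84300432  1.22790515]
```

View pics/w3.png

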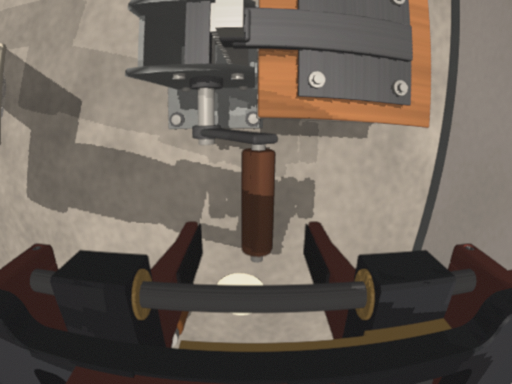

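The handle runs from (258,150) to (257,254), between the fingers. The shaft is near (206,135) and the plate bolts are at (177,119) and (252,119).

```bash
python3 - <<'E'
from h import *
w=pickle.load(open("w3.pkl","rb"))
M=R.from_euler("z",.123).as_matrix()
for n,p,z in (("A",(258.5,150),232),("B",(257,254),232),("mid",(258,198),246),("b1",(177,119),14),("b2",(252,119),14)):
    X=ray(w,p,z);print(n,X,(X-[574.6,50.1,0])@M)
E
```

```text
A [644.27865245 -48.13678139 232.        ] [  57.09955292 -106.04348581  232.        ]
B [ 654.66334652 -140.54719278  232.        ] [  56.06794926 -199.02983856  232.        ]
mid [648.22324673 -84.188223   246.        ] [  56.59119129 -142.30652256  246.        ]
b1 [518.78108427 -40.6148257   14.        ] [-66.52701575 -83.18105031  14.        ]
b2 [634.99736045 -29.01920752  14.        ] [ 50.23391764 -85.93162204  14.        ]
```

Request:
arm_command --series '[{"linear": [-0.002,0.003,0.007],"turn": 0},{"linear": [0,0,0.01],"turn": 0},{"linear": [0,0,0.01],"turn": 0},{"linear": [0,0,0.01],"turn": 0},{"linear": [0,0,0.01],"turn": 0},{"linear": [0,0,0.01],"turn": 0},{"linear": [0,0,0.01],"turn": 0},{"linear": [0,0,0.01],"turn": 0},{"linear": [0,0,0.01],"turn": 0},{"linear": [0,0,0.01],"turn": 0}]'

```text
t: 8.95
ee_pos: [650.1, -92.7, 233.8]
orientation: [-2.084, -2.351, 0.0]
ft_force: [0.0, 1.2, -0.0]
width: 61.3
grasp_force: 0.0
```

Request:
arm_command --series '[{"linear": [0,0,0],"turn": 0},{"linear": [0,0,0],"turn": 0},{"linear": [0,0,0],"turn": 0},{"linear": [0,0,0],"turn": 0},{"linear": [0,0,0],"turn": 0},{"linear": [0,0,0],"turn": 0}]' --jaw -1

```text
t: 9.55
ee_pos: [649.6, -92.8, 235.1]
orientation: [-2.084, -2.35, 0.001]
ft_force: [-4.2, -0.2, 2.8]
width: 27.3
grasp_force: 30.0
```

```bash
cat > st.py <<'E'
from workcell import ctrl
from h import *
M=R.from_euler("z",.123).as_matrix()
o=ctrl.get_obs();p=(o["ee_pos"]-[574.6,50.1,0])@M;f=o["ft_force"]@M
v=p-[0,-150,150];a=np.arctan2(v[0],v[2]);r=np.hypot(v[0],v[2])
er=np.array([np.sin(a),0,np.cos(a)]);et=np.array([-np.cos(a),0,np.sin(a)]) # et: lowering dir
print("t%.2f w=%s lean=%.3f q=%.3f r=%.1f Fw=%s Ft=%.1f Fr=%.1f wid=%.1f g=%.1f"%(o["t"],p.round(1),a,.6-a,r,f.round(1),f@et,f@er,o["width"],o["grasp_force"]))
E
python3 st.py
```

```text
t9.55 w=[  56.9 -151.   235.1] lean=0.590 q=0.010 r=102.3 Fw=[-4.1  0.3  2.8] Ft=5.0 Fr=0.1 wid=27.3 g=30.0
```

Gripped with hardly any load on the hand. Now I wind up 0.15 rad along the arc.

Request:
arm_command --series '[{"linear": [0,0.004,0.0029],"turn": 0},{"linear": [0,0.0039,0.0031],"turn": 0},{"linear": [0,0.0038,0.0033],"turn": 0},{"linear": [0,0,0],"turn": 0}]'

```text
t: 9.95
ee_pos: [661.6, -91.4, 225.4]
orientation: [-2.084, -2.35, 0.001]
ft_force: [-3.7, -1.3, 3.8]
width: 27.3
grasp_force: 30.0
```

```bash
python3 st.py
```

```text
t9.95 w=[  69.  -151.1  225.4] lean=0.741 q=-0.141 r=102.2 Fw=[-3.8 -0.9  3.8] Ft=5.4 Fr=0.2 wid=27.3 g=30.0
```

Request:
arm_command --series '[{"linear": [0,0.0035,0.0035],"turn": 0},{"linear": [0,0.0034,0.0037],"turn": 0},{"linear": [0,0,0],"turn": 0}]'

```text
t: 10.25
ee_pos: [668.5, -90.7, 218.3]
orientation: [2.084, 2.351, -0.001]
ft_force: [-4.1, -1.9, 4.3]
width: 26.9
grasp_force: 30.0
```

```bash
python3 st.py && python3 - <<'E'
from workcell import ctrl
from h import *
d=ctrl.get_image("top");s=ctrl.get_image("scene")
a=cv2.imread("pics/top0.png")[150:215,185:285];b=d["frame"][150:215,185:285]
c=cv2.imread("pics/scene0.png")[165:230,230:310];e=s["frame"][165:230,230:310]
f=lambda i:cv2.resize(i,(390,290),interpolation=cv2.INTER_CUBIC)
cv2.imwrite("pics/pawl.png",np.vstack([np.hstack([f(a),f(b)]),np.hstack([f(c),f(e)])]))
E
```

```text
t10.25 w=[  75.9 -151.2  218.3] lean=0.838 q=-0.238 r=102.1 Fw=[-4.3 -1.4  4.3] Ft=6.1 Fr=-0.3 wid=26.9 g=30.0
```

View pics/pawl.png

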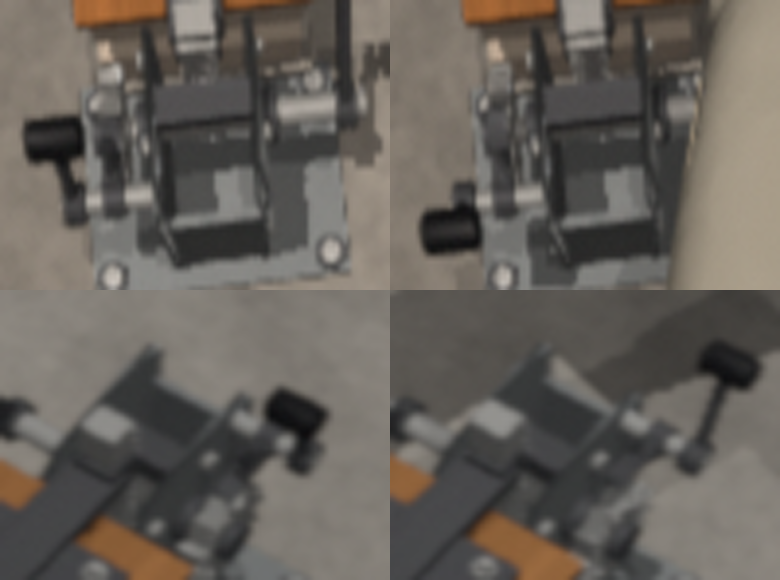

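The lever is thrown over and the pawl nose looks lifted (lower right panel). The hand holds a steady pull of about 6 N. I'll start lowering slowly past the old tooth position.

Request:
arm_command --series '[{"linear": [0,-0.0034,-0.0037],"turn": 0},{"linear": [0,-0.0035,-0.0035],"turn": 0},{"linear": [0,-0.0038,-0.0033],"turn": 0},{"linear": [0,-0.0039,-0.0031],"turn": 0},{"linear": [0,-0.004,-0.0029],"turn": 0},{"linear": [0,-0.0042,-0.0027],"turn": 0},{"linear": [0,0,0],"turn": 0}]'

```text
t: 11.05
ee_pos: [645.2, -93.2, 238.0]
orientation: [-2.084, -2.351, 0.0]
ft_force: [-5.7, -2.5, 4.8]
width: 27.5
grasp_force: 30.0
```

```bash
python3 st.py
```

```text
t11.05 w=[  52.5 -150.9  238. ] lean=0.538 q=0.062 r=102.4 Fw=[-6.  -1.8  4.8] Ft=7.6 Fr=1.1 wid=27.5 g=30.0
```

Request:
arm_command --series '[{"linear": [0,-0.0043,-0.0025],"turn": 0},{"linear": [0,-0.0044,-0.0023],"turn": 0},{"linear": [0,-0.0046,-0.0021],"turn": 0},{"linear": [0,-0.0047,-0.0018],"turn": 0},{"linear": [0,-0.0047,-0.0016],"turn": 0},{"linear": [0,0,0],"turn": 0}]'

```text
t: 11.65
ee_pos: [622.5, -95.8, 248.1]
orientation: [-2.084, -2.35, 0.0]
ft_force: [-5.4, -0.9, 6.9]
width: 27.6
grasp_force: 30.0
```

```bash
python3 st.py
```

```text
t11.65 w=[  29.6 -150.7  248.1] lean=0.293 q=0.307 r=102.5 Fw=[-5.5 -0.2  6.9] Ft=7.2 Fr=5.0 wid=27.6 g=30.0
```

Request:
arm_command --series '[{"linear": [0,-0.0048,-0.0016],"turn": 0},{"linear": [0,-0.0049,-0.0013],"turn": 0},{"linear": [0,-0.0049,-0.0011],"turn": 0},{"linear": [0,-0.005,-0.0008],"turn": 0},{"linear": [0,-0.005,-0.0005],"turn": 0},{"linear": [0,0,0],"turn": 0}]'

```text
t: 12.25
ee_pos: [596.9, -98.7, 252.4]
orientation: [-2.083, -2.348, 0.003]
ft_force: [-7.7, -0.8, 2.0]
width: 27.2
grasp_force: 30.0
```

```bash
python3 st.py
```

```text
t12.25 w=[   3.9 -150.4  252.4] lean=0.038 q=0.562 r=102.5 Fw=[-7.7  0.2  2. ] Ft=7.8 Fr=1.7 wid=27.2 g=30.0
```

Request:
arm_command --series '[{"linear": [0,-0.005,-0.0002],"turn": 0},{"linear": [0,-0.005,0.0001],"turn": 0},{"linear": [0,-0.005,0.0004],"turn": 0},{"linear": [0,-0.005,0.0006],"turn": 0},{"linear": [0,0,0],"turn": 0}]'

```text
t: 12.75
ee_pos: [576.5, -100.9, 250.9]
orientation: [-2.082, -2.348, 0.004]
ft_force: [-8.2, -0.4, 0.5]
width: 27.3
grasp_force: 30.0
```

```bash
python3 st.py
```

```text
t12.75 w=[ -16.7 -150.1  250.9] lean=-0.164 q=0.764 r=102.3 Fw=[-8.2  0.6  0.5] Ft=8.0 Fr=1.8 wid=27.3 g=30.0
```

Now to feel for contact: about 9 mm of handle travel per call.

Request:
arm_command --series '[{"linear": [0,-0.003,0.0005],"turn": 0},{"linear": [0,-0.0029,0.0006],"turn": 0},{"linear": [0,-0.0029,0.0007],"turn": 0},{"linear": [0,0,0],"turn": 0}]'

```text
t: 13.15
ee_pos: [567.8, -101.9, 249.0]
orientation: [-2.081, -2.347, 0.004]
ft_force: [-7.3, -1.0, 0.5]
width: 27.3
grasp_force: 30.0
```

Request:
arm_command --series '[{"linear": [0,-0.0029,0.0008],"turn": 0},{"linear": [0,-0.0029,0.0009],"turn": 0},{"linear": [0,-0.0028,0.0009],"turn": 0},{"linear": [0,0,0],"turn": 0}]'

```text
t: 13.55
ee_pos: [559.1, -102.9, 246.2]
orientation: [-2.081, -2.347, 0.004]
ft_force: [-7.7, -0.3, 0.2]
width: 27.2
grasp_force: 30.0
```

```bash
python3 st.py
```

```text
t13.55 w=[ -34.2 -149.9  246.2] lean=-0.341 q=0.941 r=102.1 Fw=[-7.7  0.6  0.2] Ft=7.2 Fr=2.8 wid=27.2 g=30.0
```

Request:
arm_command --series '[{"linear": [0,-0.0028,0.001],"turn": 0},{"linear": [0,-0.0028,0.0011],"turn": 0},{"linear": [0,-0.0028,0.0012],"turn": 0},{"linear": [0,0,0],"turn": 0}]'

```text
t: 13.95
ee_pos: [550.6, -103.8, 242.6]
orientation: [-2.081, -2.347, 0.005]
ft_force: [-7.0, -1.7, -2.0]
width: 27.5
grasp_force: 30.0
```

Request:
arm_command --series '[{"linear": [0,-0.0027,0.0013],"turn": 0},{"linear": [0,-0.0027,0.0014],"turn": 0},{"linear": [0,-0.0026,0.0015],"turn": 0},{"linear": [0,0,0],"turn": 0}]'

```text
t: 14.35
ee_pos: [542.5, -104.7, 238.2]
orientation: [-2.081, -2.347, 0.005]
ft_force: [-7.2, -0.9, -2.5]
width: 27.6
grasp_force: 30.0
```

Request:
arm_command --series '[{"linear": [0,-0.0026,0.0015],"turn": 0},{"linear": [0,-0.0025,0.0016],"turn": 0},{"linear": [0,-0.0025,0.0017],"turn": 0},{"linear": [0,0,0],"turn": 0}]'

```text
t: 14.75
ee_pos: [535.0, -105.5, 233.2]
orientation: [-2.081, -2.347, 0.004]
ft_force: [-7.1, -0.3, -3.7]
width: 27.3
grasp_force: 30.0
```

```bash
python3 st.py
```

```text
t14.75 w=[ -58.4 -149.6  233.2] lean=-0.611 q=1.211 r=101.7 Fw=[-7.1  0.6 -3.7] Ft=7.9 Fr=1.0 wid=27.3 g=30.0
```

Request:
arm_command --series '[{"linear": [0,-0.0025,0.0017],"turn": 0},{"linear": [0,-0.0024,0.0018],"turn": 0},{"linear": [0,-0.0023,0.0019],"turn": 0},{"linear": [0,0,0],"turn": 0}]'

```text
t: 15.15
ee_pos: [528.2, -106.3, 227.7]
orientation: [-2.081, -2.347, 0.004]
ft_force: [-5.3, 1.2, -6.4]
width: 27.3
grasp_force: 30.0
```

Request:
arm_command --series '[{"linear": [0,-0.0023,0.002],"turn": 0},{"linear": [0,-0.0022,0.002],"turn": 0},{"linear": [0,-0.0021,0.0021],"turn": 0},{"linear": [0,0,0],"turn": 0}]'

```text
t: 15.55
ee_pos: [522.3, -107.0, 222.2]
orientation: [-2.082, -2.347, 0.002]
ft_force: [-5.6, 2.7, -7.3]
width: 27.5
grasp_force: 30.0
```

Request:
arm_command --series '[{"linear": [0,-0.0021,0.0022],"turn": 0},{"linear": [0,-0.002,0.0022],"turn": 0},{"linear": [0,-0.0019,0.0023],"turn": 0},{"linear": [0,0,0],"turn": 0}]'

```text
t: 15.95
ee_pos: [516.6, -107.6, 215.7]
orientation: [-2.082, -2.348, 0.001]
ft_force: [-4.4, 3.7, -6.6]
width: 27.8
grasp_force: 30.0
```

```bash
python3 st.py
```

```text
t15.95 w=[ -76.9 -149.4  215.7] lean=-0.864 q=1.464 r=101.1 Fw=[-3.9  4.3 -6.6] Ft=7.6 Fr=-1.3 wid=27.8 g=30.0
```

Request:
arm_command --series '[{"linear": [0.0003,-0.0019,0.0023],"turn": 0},{"linear": [0.0003,-0.0018,0.0024],"turn": 0},{"linear": [0,-0.0018,0.0024],"turn": 0},{"linear": [0,0,0],"turn": 0}]'

```text
t: 16.35
ee_pos: [511.7, -108.2, 209.2]
orientation: [-2.083, -2.349, 0.001]
ft_force: [-5.1, 3.1, -6.5]
width: 27.3
grasp_force: 30.0
```

Request:
arm_command --series '[{"linear": [0.0002,-0.0017,0.0025],"turn": 0},{"linear": [0,-0.0016,0.0025],"turn": 0},{"linear": [0,-0.0016,0.0026],"turn": 0},{"linear": [0,0,0],"turn": 0}]'

```text
t: 16.75
ee_pos: [507.2, -108.7, 201.9]
orientation: [-2.083, -2.349, 0.001]
ft_force: [-4.4, 2.9, -7.5]
width: 27.4
grasp_force: 30.0
```

```bash
python3 st.py
```

```text
t16.75 w=[ -86.3 -149.3  201.9] lean=-1.030 q=1.630 r=100.7 Fw=[-4.   3.5 -7.5] Ft=8.5 Fr=-0.5 wid=27.4 g=30.0
```

Request:
arm_command --series '[{"linear": [0,-0.0015,0.0026],"turn": 0},{"linear": [0,-0.0014,0.0026],"turn": 0},{"linear": [0,-0.0014,0.0027],"turn": 0},{"linear": [0,0,0],"turn": 0}]'

```text
t: 17.15
ee_pos: [503.3, -109.1, 194.1]
orientation: [-2.084, -2.35, -0.0]
ft_force: [-3.6, 3.4, -6.9]
width: 27.4
grasp_force: 30.0
```

Request:
arm_command --series '[{"linear": [0,-0.0013,0.0027],"turn": 0},{"linear": [0,-0.0012,0.0028],"turn": 0},{"linear": [0,-0.0011,0.0028],"turn": 0},{"linear": [0,0,0],"turn": 0}]'

```text
t: 17.55
ee_pos: [500.0, -109.5, 186.0]
orientation: [-2.084, -2.35, -0.001]
ft_force: [-3.2, 3.2, -8.1]
width: 27.5
grasp_force: 30.0
```

```bash
python3 st.py
```

```text
t17.55 w=[ -93.6 -149.2  186. ] lean=-1.204 q=1.804 r=100.3 Fw=[-2.8  3.5 -8.1] Ft=8.6 Fr=-0.3 wid=27.5 g=30.0
```

Request:
arm_command --series '[{"linear": [0,-0.001,0.0028],"turn": 0},{"linear": [0,-0.001,0.0028],"turn": 0},{"linear": [0,-0.0009,0.0029],"turn": 0},{"linear": [0,0,0],"turn": 0}]'

```text
t: 17.95
ee_pos: [497.5, -109.8, 177.8]
orientation: [-2.084, -2.35, -0.002]
ft_force: [-2.6, 4.7, -5.1]
width: 27.1
grasp_force: 30.0
```

Pull dropped from 8.6 to 5.5 N, which may be the start of contact. I'll go on in 3 mm steps.

Request:
arm_command --series '[{"linear": [0,-0.0004,0.0015],"turn": 0},{"linear": [0,-0.0004,0.0014],"turn": 0},{"linear": [0,0,0],"turn": 0}]'

```text
t: 18.25
ee_pos: [497.0, -109.9, 175.5]
orientation: [2.084, 2.35, 0.002]
ft_force: [-5.4, 5.9, -1.7]
width: 27.2
grasp_force: 30.0
```

```bash
python3 st.py
```

```text
t18.25 w=[ -96.7 -149.3  175.5] lean=-1.313 q=1.913 r=100.0 Fw=[-4.6  6.5 -1.7] Ft=2.9 Fr=4.0 wid=27.2 g=30.0
```

Contact is confirmed, with the pull fading to 2.9 N. About 2.5 mm more.

Request:
arm_command --series '[{"linear": [0.0003,-0.0005,0.0012],"turn": 0},{"linear": [0.0003,-0.0005,0.0012],"turn": 0},{"linear": [0,0,0],"turn": 0},{"linear": [0,0,0],"turn": 0}]'

```text
t: 18.65
ee_pos: [496.6, -109.9, 173.7]
orientation: [2.083, 2.349, 0.002]
ft_force: [-4.5, 3.8, 0.6]
width: 27.2
grasp_force: 30.0
```

```bash
python3 st.py
```

```text
t18.65 w=[ -97.1 -149.2  173.7] lean=-1.331 q=1.931 r=99.9 Fw=[-4.   4.3  0.6] Ft=0.4 Fr=4.0 wid=27.2 g=30.0
```

The pull is gone (0.4 N), so the weight rests on the lower half. I'll open and rise straight up.

Request:
arm_command --series '[{"linear": [0,0,0],"turn": 0},{"linear": [0,0,0],"turn": 0},{"linear": [0,0,0],"turn": 0},{"linear": [0,0,0],"turn": 0},{"linear": [0,0,0],"turn": 0}]' --jaw 0.2

```text
t: 19.15
ee_pos: [495.7, -110.1, 172.7]
orientation: [2.084, 2.35, 0.001]
ft_force: [0.1, 0.2, 0.0]
width: 52.6
grasp_force: 0.0
```

```bash
python3 st.py
```

```text
t19.15 w=[ -97.9 -149.3  172.7] lean=-1.343 q=1.943 r=100.5 Fw=[0.1 0.2 0. ] Ft=-0.0 Fr=-0.1 wid=52.6 g=0.0
```

Request:
arm_command --series '[{"linear": [0,0,-0.005],"turn": 0},{"linear": [0,0,-0.01],"turn": 0},{"linear": [0,0,-0.015],"turn": 0},{"linear": [0,0,-0.02],"turn": 0},{"linear": [0,0,-0.02],"turn": 0},{"linear": [0,0,-0.02],"turn": 0},{"linear": [0,0,-0.03],"turn": 0},{"linear": [0,0,-0.03],"turn": 0},{"linear": [0,0,0],"turn": 0},{"linear": [0,0,0],"turn": 0}]'

```text
t: 20.15
ee_pos: [495.5, -109.9, 323.4]
orientation: [2.083, 2.349, 0.001]
ft_force: [-0.0, -0.5, -0.3]
width: 52.5
grasp_force: 0.0
```

```bash
python3 st.py && python3 - <<'E'
from workcell import ctrl
from h import *
w=ctrl.get_image("wrist");s=ctrl.get_image("scene")
f=s["frame"][130:320,150:400]
cv2.imwrite("pics/end.png",np.vstack([w["frame"][:270],cv2.resize(f,(512,330))])[:600])
E
```

```text
t20.15 w=[ -98.2 -149.1  323.4] lean=-0.515 q=1.115 r=199.3 Fw=[-0.1 -0.5 -0.3] Ft=0.2 Fr=-0.2 wid=52.5 g=0.0
```

View pics/end.png

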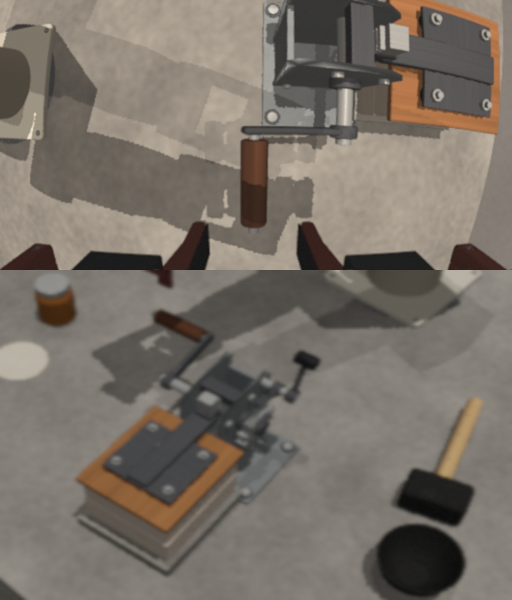

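The handle stayed where it was left, at (254,182). The mould is closed in the scene view, and the jar, mallet and bowl are where they were. Handing in.

```bash
python3 -c "
from workcell import ctrl
print(ctrl.close_job())"
```

```text
the job is handed in; nothing more can be done
None
```

The job is handed in, with no verdict returned: lever thrown, crank wound up, and the upper half let down until the pull on the handle fell to 0.4 N, with the hand then off the winch and the bowl, mallet and jar unmoved in the last picture.

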